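# Twist the top pot out of its sprung-cover case

## Task

Slide the thumb catch on the front of the wooden case sideways so that its sprung cover swings open by itself. Then twist the top pot anticlockwise, about an eighth of a turn, while lifting it by its bar handle until it comes free of the pots below, and stand it upright on the middle of the round cork pad, setting it down gently. Leave the cover open, and the round tin, the brass dish and the folding loupe where they are.

Things in the scene. Friction and masses are not known exactly. Their poses are not given: they have to be found in the camera images.
- case: Fixed open wooden case, 130 x 130 mm, walls 5 mm thick and 90 mm high, with the cover closed 117 mm high. Origin: centre of its underside, on the work surface; z up; its own -x is the front, where the catch is; its own +y is its left side seen from the robot.
- catch_tab (a point): Centre of the steel thumb tab of the catch, on the front of the case: 17 mm (x of the case) x 16 mm (y) x 36 mm high, its centre 89.5 mm in front of the case's centre and 78 mm above the work surface, so its front face is 33 mm in front of the case wall; nothing stands beside it along its path. Push it along the case's -y.
- catch (a joint): Travel of the thumb catch along the case's -y (to the right seen from the robot), in m: about 0 = holding the cover shut, 0.03 = stop. The cover is free from 0.023 on. It moves with about 2 N and stays where it is left.
- cover (a joint): Opening angle of the cover, in rad: 0 = shut, 2.35 = fully open. The hinge is on the rear (+x) top edge of the case, 90 mm up. A soft spring (about 1 N at the front edge) throws it up and over to the rear in about 2 s, once the catch is off and nothing is in its way above; it stays open.
- cover_edge (a point): Middle of the front edge of the cover, a wooden frame 27 mm high with a clear pane. Shut, it is 103 mm above the work surface.
- stack: The two lower aluminium pots, 84 mm across, fixed in the middle of the case. Origin: centre of their underside, 6 mm above the work surface; z up. Two claws inside the rim hold the top pot's lugs like a bayonet: no straight pull. Turned anticlockwise seen from above, the top pot is free from 0.55 rad and meets a stop at about 1.0 rad; aim for 0.75. It may rise up to 4 mm while turning.
- pot_handle (a point): Centre of the bar handle of the loose top pot. The bar is steel, 83 mm long along the pot's x, 12 mm thick (y) and 14 mm high (z), on posts at its two ends, with 15 mm of free space between bar and rim; grasp it across its thickness from above. Seated, its centre is 103 mm above the work surface; the case walls, 90 mm high, are 60 mm from the centre.
- pot_foot (a point): Centre of the underside of the top pot's foot, 58 mm below pot_handle; axes as the pot's, z up. The foot is a 60 mm disc with two small lugs. After turning, the foot is clear of the pot below once lifted 12 mm, and of the case walls once lifted 46 mm.
- pot: The loose top pot: open, aluminium, 84 mm across, 65 mm high in all, about 0.25 kg; origin as pot_foot. Seated, its x lies along the stack's x (within 0.05 rad).
- pad_top (a point): Centre of the top face of the round cork pad (fixed, 110 mm across), 14 mm above the work surface, in front of the case. The pot is to stand within 22 mm of it. To the left of all this a thin fixed post, 1 m tall, stands at x 0.535, y 0.155 from the robot's base: keep the arm clear of it, and of the lamp shade that overhangs the surface beyond y -0.28 on the right.
- loupe: Bystander: folding loupe, black and silver, 26 x 64 x 15 mm. Origin: centre of its underside.
- dish: Bystander: small round brass dish, 55 mm across and 14 mm high. Origin: centre of its underside.
- tin: Bystander: round green tin, 73 mm across and 28 mm high, to the right of the pad. Origin: centre of its underside.

How it is judged (in metres and radians):
On the way, in this order (a step that is already met when the one before it is completed fails the run):
1. the cover has sprung open (value of joint cover above 2 rad and value of joint catch above 0.018 m), for 0.2 s.
2. the top pot has been twisted free and lifted clear of the stack (z of pot_foot in the frame of stack above 0.065 m and horizontal distance between pot_foot and stack below 0.03 m and angle between pot's own z axis and vertical below 0.4 rad), for 0.1 s.
At the end, for the whole second after the job is handed in: The top pot stands upright (within 0.1 rad) and at rest on its foot on the cork pad, its centre within 22 mm of the pad's centre, released, and the cover of the case is still open (beyond 2 rad) (horizontal distance between pot_foot and pad_top below 0.022 m and angle between pot's own z axis and vertical below 0.1 rad and z of pot_foot in the frame of pad_top between -0.004 and 0.005 m and linear speed of pot below 0.02 m/s and value of joint cover above 2 rad); the robot touches nothing.
It fails at once if the round tin is displaced by more than 25 mm (distance of tin from where it was at the start of the episode above 0.025 m).
It fails at once if the brass dish is displaced by more than 25 mm (distance of dish from where it was at the start of the episode above 0.025 m).
It fails at once if the loupe is displaced by more than 25 mm (distance of loupe from where it was at the start of the episode above 0.025 m).
It fails at once if the pot is tipped by more than 0.7 rad (angle between pot's own z axis and vertical above 0.7 rad).
It fails at once if the pot is dropped (falls faster than 0.6 m/s with no finger on it) (linear speed of pot above 0.6 m/s and contact force between the fingers and pot below 0.05 N).
It also fails if it takes over 64 s, if anything falls off the work surface, if the arm or the gripper's body presses on something with over 40 N, if the wrist force passes 120 N, or if a joint passes its speed limit or range.

## Robot

A 6-joint arm with a two-finger parallel gripper is mounted at the origin on a cart in front of the work surface, level with it; the furniture and walls round the work are solid. World frame = base frame: x ahead of the robot, y to its left, z up, the work surface at z = 0. Lengths are in m, angles in degrees, forces in N, time in s.
With the tool pointing down it reaches from about 0.25 to 0.725 m from the base axis. Payload 9.7 kg.
Tool frame: the origin (TCP) lies between the finger pads; the fingertips stand 19 mm ahead of it and the grasp point (between the pads) is the TCP; z points along the fingers, y is the line along which they close (so a half turn about z gives the same grasp; the last joint's range is limited). The gripper opens to 85 mm and grips with 20 to 120 N. Pads are 22 mm wide; open, the fingers measure 114 mm over their backs; the gripper's body (76 mm by 85 mm) begins 54 mm behind the grasp point. The pads swing forward as they close: fully open they stand 13 mm farther back than shut.
Start: joints at [-70.417, 4.979, 10.078, 95.1, 0, 90], TCP at [0.184, -0.518, 0.221] pointing down, gripper open.
Joint ranges: [-179.16, 179.16], [-48.56, 103.87], [-65.8, 70.77], [-126.05, 130.52], [-82.76, 87.17], [-180, 180]. Speed limits (degrees/s): [127.2, 127.2, 147.25, 180, 180, 180].

## Interface

Orientations are given as [roll, pitch, yaw] about the fixed x, y, z axes, in that order (R = Rz(yaw) Ry(pitch) Rx(roll)).
In Python, from workcell import telemetry, camera, calibration, workorder gives the robot as it stands.
- The arm moves only by the tool play_rows, never from a script. Its argument "increments" is a list of rows, each a list of 3 entries, a list of its own where there are three numbers: the shift along the tool's x, y, z in mm, then the turn, a rotation vector about the tool's x, y, z in degrees, then the closure, from 0 (fully open) to 1 (shut). In form: [[[x, y, z], [ax, ay, az], jaw], ...]. A call has 1 to 20 rows; each row is the pose to reach, as a shift and turn from the pose commanded when the call began, along the tool's axes at that moment; what a row does not reach only later rows make up. A row lasts 1/10 s, in which the tool goes at most 50 mm and 8.59 degrees, less where a joint would pass 70% of its speed; a pose out of reach is approached as far as the arm can. A call with a gripper value outside its range is refused whole. The fingers move at their own pace and stop on an object; "grip_force" is the grip in N (left out, the last holds). Time passes only in rows, so rows that repeat a pose let the fingers close. It gives the time, the measured TCP pose, the force, the opening and the grip force at its end, in the units of the state.
- telemetry.get_obs(): the state, without advancing time (a new reading comes with each control period).
- camera(name): name is "scene" or "top"; returns (picture, depth): 420x560x3 uint8, red, green, blue; 420x560 float32, m along the optical axis (not along the pixel's ray), 0 where there is no reading.
- calibration(name): a dict with "vertical_fov" (degrees; the focal length in pixels is half the picture's height over the tangent of half this angle, whatever the lens; pixels are square), "cx", "cy" (the principal point, pixels), "rvec" (rotation vector, rad) and "tvec" (3), from world to camera coordinates, as OpenCV has them. Camera axes: x right, y down, z forward; pixel columns grow to the right and rows downward; lengths in m; the calibration is good to about 2 mm. A picture is of the moment at which its call begins. calibration takes no time and is no camera call.
- workorder.job_done(): hands the job in; it is judged then, once.
The state is a dict: "time": time; "q": joint angles; "qd": joint speeds; "joint_efforts": joint torques, N m; "ee_pos": TCP position; "tcp_rot": TCP orientation; "wrist_force": force on the tool from outside, world axes, zero at the start; "torque": the same for the moment, N m; "opening": finger opening in m; "grasp_force": force on a finger pad.
Only numpy, scipy, OpenCV 4.12 (cv2) and the standard library are available. Lean on these libraries where they do the work, as an engineer would, in place of code of your own. Each camera call takes 0.05 s, during which the arm holds its last target. There are 200 camera calls.

## Working session

There is one attempt and no reset: what is moved stays moved. The work goes in short steps, Python scripts to look and compute and a tool call to move; the robot and the scene stay as the last step left them, time stands still between calls to the robot, and variables do not carry over. Pictures are saved under pics/ and viewed, at most 10 in all, crops included, and the job is handed in when it is done.

Besides the shell and the picture viewer there is one more tool, called after "Emit:" by a JSON object that holds its "fn" and its "kwargs", one argument or row to a line. play_rows: Moves the arm, as the interface text tells. Its arguments: {"type":"object","properties":{"increments":{"type":"array"},"grip_force":{"type":"number"}},"required":["increments"]}

```bash
mkdir -p pics; cat > h.py <<'E'
import numpy as np, cv2
from workcell import telemetry, camera, calibration, workorder
def K(c):
    f=210/np.tan(np.radians(c["vertical_fov"])/2)
    return np.array([[f,0,c["cx"]],[0,f,c["cy"]],[0,0,1]])
def snap(n,fn):
    p,d=camera(n); cv2.imwrite(f"pics/{fn}.png",p[:,:,::-1]); np.save(f"pics/{fn}.npy",d); return p,d
def w(n,u,v,d):
    c=calibration(n); R=cv2.Rodrigues(np.array(c["rvec"],float))[0]
    r=np.linalg.inv(K(c))@[u,v,1]
    return R.T@(r*d-np.array(c["tvec"]).ravel())
def wz(n,u,v,z):
    c=calibration(n); R=cv2.Rodrigues(np.array(c["rvec"],float))[0]
    o=-R.T@np.array(c["tvec"]).ravel(); r=R.T@(np.linalg.inv(K(c))@[u,v,1])
    return o+r*(z-o[2])/r[2]
E
python3 - <<'E'
from h import *
for n in("scene","top"):
    snap(n,n+"0"); print(calibration(n))
s=telemetry.get_obs(); print(s)
a=cv2.imread("pics/scene0.png");b=cv2.imread("pics/top0.png")
E
```

```text
{'vertical_fov': 46.94264580585696, 'cx': 272.3983659605081, 'cy': 211.58445851641176, 'rvec': array([ 0.25560373, -2.86653802,  1.08495461]), 'tvec': array([0.53702807, 0.23159636, 0.80755782])}
{'vertical_fov': 45.228150979775336, 'cx': 273.0155313420411, 'cy': 210.3710063477951, 'rvec': array([ 2.12599521, -2.15103026,  0.17249936]), 'tvec': array([-0.12850999,  0.57627231,  0.85804066])}
{'time': 0.1, 'q': array([-7.04184000e+01,  5.00876261e+00,  1.00388572e+01,  9.50988691e+01,
        1.13318404e-03,  8.99979770e+01]), 'qd': array([0.10217872, 0.03098193, 0.15213691, 0.07520839, 0.08461948,
       0.14714944]), 'joint_efforts': array([-3.73846497e-04, -5.21561801e+01,  4.65652907e+01,  1.60481822e-02,
        8.43814746e-06, -6.13513805e-06]), 'ee_pos': array([ 0.18426619, -0.51798852,  0.22044493]), 'tcp_rot': array([-1.79931226e+02, -1.13561155e-03,  1.95836216e+01]), 'wrist_force': array([-0.18531456,  0.41557391,  0.29441699]), 'torque': array([ 0.03178497, -0.01618054,  0.02538494]), 'grasp_force': 0.0, 'opening': 0.08544506765089505}
```

View pics/scene0.png

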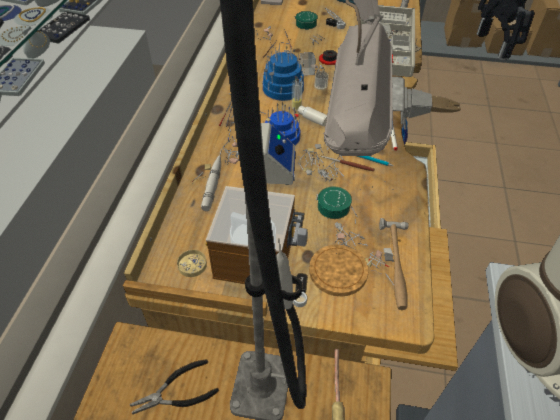

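View pics/top0.png

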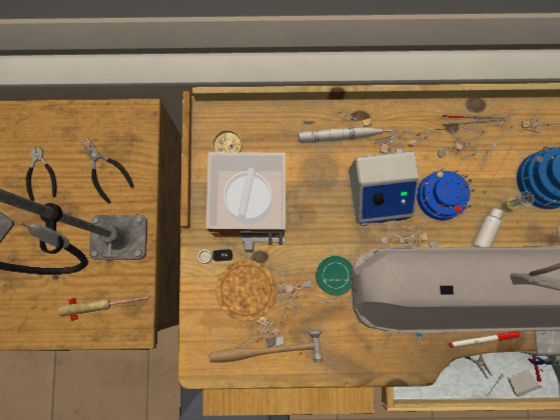

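```bash
python3 - <<'E'
from h import *
b=cv2.imread("pics/top0.png")[130:330,180:360]; a=cv2.imread("pics/scene0.png")[170:310,170:370]
cv2.imwrite("pics/c1.png",cv2.resize(b,(720,800))[:600] if 0 else cv2.resize(b,None,fx=3,fy=3,interpolation=cv2.INTER_CUBIC))
cv2.imwrite("pics/c2.png",cv2.resize(a,None,fx=4,fy=4,interpolation=cv2.INTER_CUBIC))
d=np.load("pics/top0.npy")
for u,v in[(246,290),(248,195),(264,245),(335,275),(228,140),(222,255),(209,155),(284,155),(209,228),(284,228)]: print(u,v,w("top",u,v,d[v,u]).round(3))
E
```

```text
246 290 [ 0.434 -0.085  0.014]
248 195 [ 0.589 -0.094  0.119]
264 245 [ 0.517 -0.118 -0.002]
335 275 [ 0.459 -0.245  0.028]
228 140 [ 0.721 -0.05  -0.   ]
222 255 [ 0.498 -0.041  0.015]
209 155 [ 0.658 -0.029  0.119]
284 155 [ 0.657 -0.155  0.119]
209 228 [ 0.535 -0.03   0.119]
284 228 [ 0.533 -0.153  0.12 ]
```

View pics/c1.png

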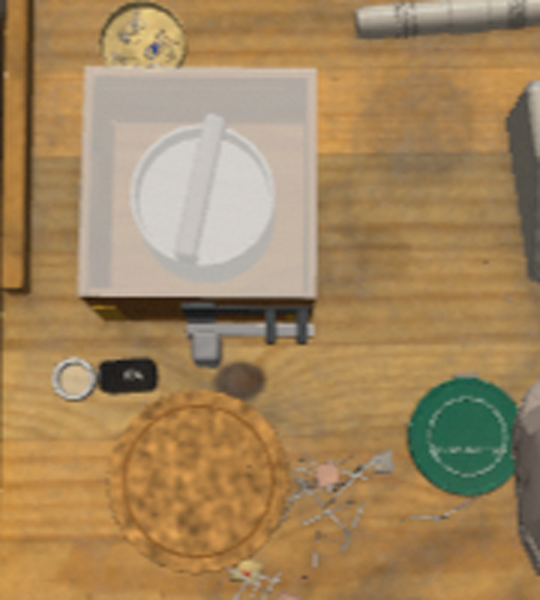

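View pics/c2.png

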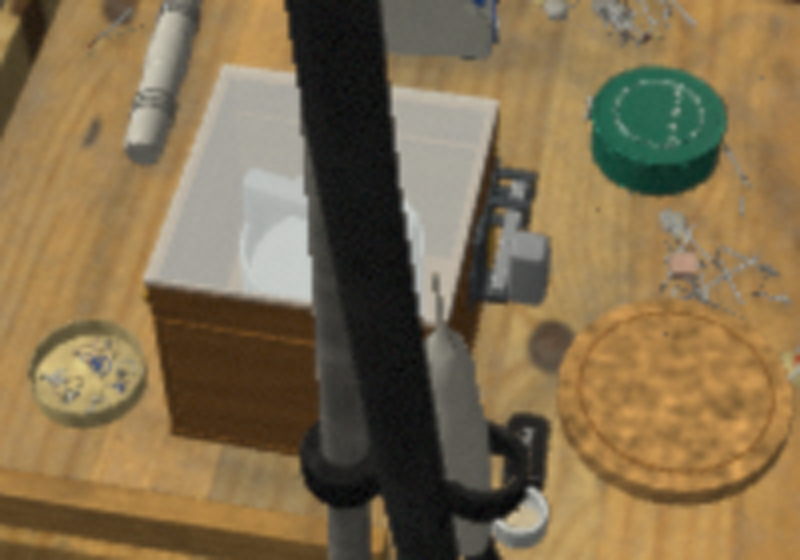

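```bash
python3 - <<'E'
from h import *
T=lambda x,y,z:wz("top",180+x/3,130+y/3,z).round(4)
S=lambda x,y,z:wz("scene",170+x/4,170+y/4,z).round(4)
c=[T(86,67,.117),T(317,67,.117),T(317,298,.117),T(79,298,.117)];print("case",c,np.mean(c,0))
print("caseS",[S(225,66,.117),S(498,100,.117),S(147,283,.117)])
a,b=T(214,114,.110),T(187,262,.110);print("bar",a,b,(a+b)/2,np.degrees(np.arctan2((a-b)[1],(a-b)[0])))
print("rim",T(203,195,.08))
print("tab T top",[T(x,y,.096) for x,y in[(190,329),(223,329),(192,365),(220,365),(206,333)]])
ts=np.load("pics/top0.npy");ss=np.load("pics/scene0.npy")
print("tab depth",[w("top",u,v,ts[v,u]).round(3) for u,v in[(248,243),(248,245),(248,248),(246,245),(251,245)]],[w("scene",u,v,ss[v,u]).round(3) for u,v in[(301,231),(303,232),(302,238),(305,239)]])
# two-view triangulation
def P(n):
    c=calibration(n);return K(c)@np.c_[cv2.Rodrigues(np.array(c["rvec"],float))[0],np.array(c["tvec"]).ravel()]
def tri(t,s):
    X=cv2.triangulatePoints(P("top"),P("scene"),np.array([180+t[0]/3,130+t[1]/3]),np.array([170+s[0]/4,170+s[1]/4]));return (X[:3]/X[3]).ravel().round(4)
print("tri case corners",tri((86,67),(225,66)) , tri((317,298),(498,100)),tri((317,67),(225,66)),tri((86,67),(147,283)))
print("bar far end",tri((214,114),(245,175)))
print("pad",T(200,482,.014),S(675,395,.014),tri((200,482),(675,395)))
print("tin",T(468,435,.028),S(659,118,.028)); print("loupe",T(75,378,.01),T(130,376,.015),"dish",T(144,38,.014))
E
```

```text
case [array([ 0.6635, -0.028 ,  0.117 ]), array([ 0.662 , -0.1576,  0.117 ]), array([ 0.5315, -0.1555,  0.117 ]), array([ 0.5331, -0.0253,  0.117 ])] [ 0.597525 -0.0916    0.117   ]
caseS [array([ 0.6606, -0.1544,  0.117 ]), array([ 0.5324, -0.1552,  0.117 ]), array([ 0.6622, -0.0242,  0.117 ])]
bar [ 0.6373 -0.0994  0.11  ] [ 0.5533 -0.084   0.11  ] [ 0.5953 -0.0917  0.11  ] -10.388857815469615
rim [ 0.5968 -0.0915  0.08  ]
tab T top [array([ 0.5175, -0.0848,  0.096 ]), array([ 0.5173, -0.1032,  0.096 ]), array([ 0.4974, -0.0858,  0.096 ]), array([ 0.4972, -0.1014,  0.096 ]), array([ 0.5151, -0.0937,  0.096 ])]
tab depth [array([ 0.512, -0.093,  0.096]), array([ 0.508, -0.093,  0.097]), array([ 0.503, -0.093,  0.095]), array([ 0.509, -0.089,  0.094]), array([ 0.508, -0.098,  0.096])] [array([ 0.511, -0.092,  0.093]), array([ 0.507, -0.089,  0.095]), array([ 0.507, -0.084,  0.084]), array([ 0.502, -0.084,  0.083])]
tri case corners [ 0.627  -0.0434  0.2357] [ 0.532  -0.1555  0.1166] [ 0.6623 -0.1577  0.1137] [ 0.6642 -0.0275  0.1127]
bar far end [ 0.6384 -0.0992  0.1065]
pad [ 0.4331 -0.0859  0.014 ] [ 0.4345 -0.0796  0.014 ] [ 0.4336 -0.0854  0.0057]
tin [ 0.459  -0.2468  0.028 ] [ 0.4584 -0.2409  0.028 ]
loupe [ 0.497  -0.0092  0.01  ] [ 0.4975 -0.0434  0.015 ] dish [ 0.7112 -0.0513  0.014 ]
```

Emit:
{"fn": "play_rows", "kwargs": {
  "increments": [
    [[19,-29,0],[0,0,-4.3],1],
    [[38,-57,0],[0,0,-8.6],1],
    [[57,-86,0],[0,0,-12.9],1],
    [[76,-115,0],[0,0,-17.2],1],
    [[95,-144,0],[0,0,-21.4],1],
    [[114,-172,0],[0,0,-25.7],1],
    [[133,-201,0],[0,0,-30],1],
    [[152,-230,0],[0,0,-34.3],1],
    [[171,-258,0],[0,0,-38.6],1],
    [[190,-287,0],[0,0,-42.9],1],
    [[209,-316,0],[0,0,-47.1],1],
    [[228,-345,0],[0,0,-51.4],1],
    [[247,-373,0],[0,0,-55.7],1],
    [[266,-402,0],[0,0,-60],1],
    [[266,-402,0],[0,0,-60],1],
    [[266,-402,0],[0,0,-60],1]
  ]
}}

```text
time: 1.7
ee_pos: [0.3002, -0.0497, 0.2209]
tcp_rot: [-180.0, 0.0, 79.7]
wrist_force: [-0.9, 0.6, -0.0]
opening: -0.0002
grasp_force: 0.0
```

```bash
cat >> h.py <<'E'
from scipy.spatial.transform import Rotation as Ro
def to(p,yaw=None):
    s=telemetry.get_obs(); R=Ro.from_euler("xyz",s["tcp_rot"],degrees=True)
    dp=R.inv().apply(np.array(p)-s["ee_pos"])*1000
    out=[dp.round(1)]
    if yaw is not None: out.append((R.inv()*Ro.from_euler("xyz",[180,0,yaw],degrees=True)).as_rotvec(degrees=True).round(1))
    return out
def st():
    s=telemetry.get_obs(); print(s["time"],s["q"].round(1),s["ee_pos"].round(4),s["tcp_rot"].round(1),s["wrist_force"].round(1),s["opening"],s["grasp_force"])
E
python3 -c "
from h import *
st();print(to([.5,-.045,.2],80),to([.5,-.045,.088],80))
d=np.load('pics/top0.npy');print([w('top',u,v,d[v,u]).round(3) for u,v in[(360,285),(358,310),(362,265),(400,290)]])"
```

```text
1.7 [ -9.4 -28.3 -17.7 100.6  -0.   90.9] [ 0.3002 -0.0497  0.2209] [-180.     0.    79.7] [-0.9  0.6 -0. ] -0.00015859937893539477 0.0
[array([ 40.3, 195.8,  20.9]), array([-0. ,  0. , -0.3])] [array([ 40.3, 195.8, 132.9]), array([-0. ,  0. , -0.3])]
[array([ 0.439, -0.262,  0.186]), array([ 0.402, -0.261,  0.166]), array([ 0.47 , -0.27 ,  0.163]), array([ 0.431, -0.315,  0.211])]
```

Emit:
{"fn": "play_rows", "kwargs": {
  "increments": [
    [[8,39,4],[0,0,0],1],
    [[16,78,8],[0,0,0],1],
    [[24,117,12],[0,0,0],1],
    [[32,156,16],[0,0,0],1],
    [[36,180,20],[0,0,0],1],
    [[36,193,40],[0,0,0],1],
    [[36,193,70],[0,0,0],1],
    [[36,193,100],[0,0,0],1],
    [[36,193,120],[0,0,0],1],
    [[36,193,135],[0,0,0],1],
    [[36,193,135],[0,0,0],1],
    [[36,193,135],[0,0,0],1]
  ]
}}

```text
time: 2.9
ee_pos: [0.4967, -0.0505, 0.0867]
tcp_rot: [180.0, 0.0, 79.5]
wrist_force: [0.1, 0.1, 0.4]
opening: -0.0005
grasp_force: 0.0
```

```bash
python3 -c "
from h import *
st();print(to([.498,-.075,.085],79.7),to([.4985,-.102,.085],79.7))"
```

```text
2.9 [ -5.8  -2.5 -12.4  80.1  -0.   94.7] [ 0.4967 -0.0505  0.0867] [180.    0.   79.5] [0.1 0.1 0.4] -0.0004546167482368798 0.0
[array([-23.8,   5.8,   1.7]), array([ 0. ,  0. , -0.2])] [array([-50.3,  11.2,   1.7]), array([ 0. ,  0. , -0.2])]
```

Emit:
{"fn": "play_rows", "kwargs": {
  "increments": [
    [[-8,2,2],[0,0,0],1],
    [[-16,4,2],[0,0,0],1],
    [[-23,6,2],[0,0,0],1],
    [[-27,7,2],[0,0,0],1],
    [[-31,8,2],[0,0,0],1],
    [[-35,9,2],[0,0,0],1],
    [[-39,9,2],[0,0,0],1],
    [[-43,10,2],[0,0,0],1],
    [[-46,11,2],[0,0,0],1],
    [[-49,11,2],[0,0,0],1],
    [[-51,11,2],[0,0,0],1],
    [[-51,11,2],[0,0,0],1]
  ]
}}

```text
time: 4.1
ee_pos: [0.4985, -0.1015, 0.0842]
tcp_rot: [180.0, -0.1, 79.6]
wrist_force: [1.2, 4.4, 2.9]
opening: 0.0001
grasp_force: 2.9
```

```bash
python3 - <<'E'
from h import *
st()
p,d=snap("top","top1")
a=cv2.imread("pics/top1.png")[130:330,180:360]
cv2.imwrite("pics/c3.png",cv2.resize(a,None,fx=3,fy=3))
E
```

```text
4.1 [-11.6  -1.2 -11.4  79.8   0.1  88.8] [ 0.4985 -0.1015  0.0842] [ 1.80e+02 -1.00e-01  7.96e+01] [1.2 4.4 2.9] 0.0001169006547056218 2.890754439868033
```

Emit:
{"fn": "play_rows", "kwargs": {
  "increments": [
    [[-2,0,0],[0,0,0],1],
    [[-2,0,0],[0,0,0],1],
    [[4,-15,0],[0,0,0],1],
    [[4,-45,-10],[0,0,0],1],
    [[4,-85,-30],[0,0,0],0.5],
    [[4,-120,-60],[0,0,0],0],
    [[4,-130,-90],[0,0,0],0],
    [[4,-130,-130],[0,0,0],0],
    [[4,-130,-150],[0,0,0],0],
    [[4,-130,-150],[0,0,0],0],
    [[4,-130,-150],[0,0,0],0],
    [[4,-130,-150],[0,0,0],0],
    [[4,-130,-150],[0,0,0],0],
    [[4,-130,-150],[0,0,0],0],
    [[4,-130,-150],[0,0,0],0],
    [[4,-130,-150],[0,0,0],0],
    [[4,-130,-150],[0,0,0],0],
    [[4,-130,-150],[0,0,0],0],
    [[4,-130,-150],[0,0,0],0],
    [[4,-130,-150],[0,0,0],0]
  ]
}}

```text
time: 6.15
ee_pos: [0.371, -0.0745, 0.2341]
tcp_rot: [-180.0, -0.0, 79.6]
wrist_force: [-0.0, 0.0, 0.8]
opening: 0.0855
grasp_force: 0.0
```

```bash
python3 - <<'E'
from h import *
st()
p,d=snap("top","top2");snap("scene","scene2")
a=cv2.imread("pics/top2.png")[130:330,180:360]; b=cv2.imread("pics/scene2.png")[150:310,170:370]
cv2.imwrite("pics/c4.png",np.hstack([cv2.resize(a,None,fx=2.2,fy=2.2),cv2.resize(b,None,fx=2,fy=2.75)]))
E
```

```text
6.15 [-11.4 -17.9  -9.2  98.7   0.   89.1] [ 0.371  -0.0745  0.2341] [-180.    -0.    79.6] [-0.   0.   0.8] 0.08545003468759406 0.0
```

View pics/c4.png

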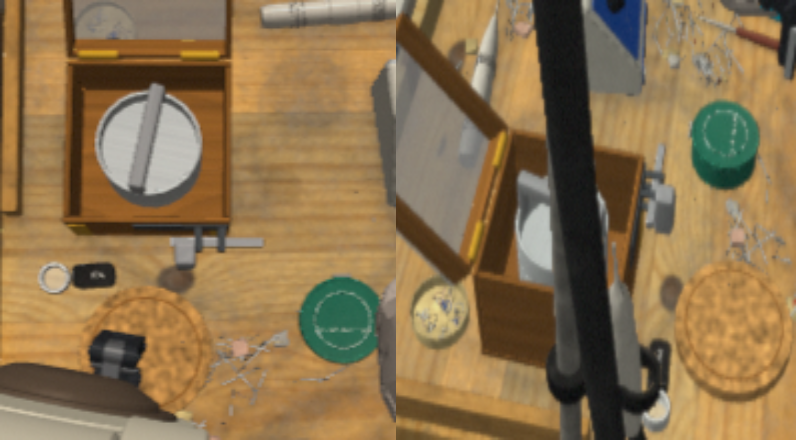

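```bash
cat > bar.py <<'E'
from h import *
def bar(fn,zmin,zmax,box):
    d=np.load(f"pics/{fn}.npy"); c=calibration("top");R=cv2.Rodrigues(np.array(c["rvec"],float))[0]
    u,v=np.meshgrid(np.arange(560),np.arange(420)); r=np.linalg.inv(K(c))@np.stack([u.ravel(),v.ravel(),np.ones(u.size)])
    X=((r*d.ravel()).T-np.array(c["tvec"]).ravel())@R
    m=(X[:,2]>zmin)&(X[:,2]<zmax)&(X[:,0]>box[0])&(X[:,0]<box[1])&(X[:,1]>box[2])&(X[:,1]<box[3])
    P=X[m]; print(len(P),P.mean(0).round(4)); print(cv2.minAreaRect((P[:,:2]*1000).astype(np.float32)))
    e=np.linalg.svd(P[:,:2]-P[:,:2].mean(0),full_matrices=False)[2][0];print("yaw",np.degrees(np.arctan2(e[1],e[0])))
if __name__=="__main__":
    bar("top2",.1,.125,(.535,.655,-.15,-.03))
    bar("top0",.008,.02,(.37,.487,-.15,-.02))
    print(to([.5955,-.0915,.2],170),to([.5955,-.0915,.104],170))
E
python3 bar.py
```

```text
361 [ 0.5966 -0.0915  0.1093]
((597.5160522460938, -91.36416625976562), (12.1676025390625, 83.23008728027344), 77.73860931396484)
yaw 167.49372628142862
2934 [ 0.4332 -0.0861  0.0143]
((432.89678955078125, -91.84873962402344), (123.26219940185547, 108.79261016845703), 77.57827758789062)
yaw -128.20448143775818
[array([ 23.8, 223.8,  34.1]), array([  0. ,   0. , -90.4])] [array([ 23.8, 223.8, 130.1]), array([  0. ,   0. , -90.4])]
```

Emit:
{"fn": "play_rows", "kwargs": {
  "increments": [
    [[2,18,0],[0,0,-7],0.5],
    [[4,36,0],[0,0,-14],0.5],
    [[6,54,0],[0,0,-21],0.5],
    [[8,72,0],[0,0,-28],0.5],
    [[10,90,0],[0,0,-35],0.5],
    [[12,108,0],[0,0,-42],0.5],
    [[14,126,0],[0,0,-49],0.5],
    [[16,144,0],[0,0,-56],0.5],
    [[18,162,0],[0,0,-63],0.5],
    [[20,180,0],[0,0,-70],0.5],
    [[22,200,0],[0,0,-77],0.5],
    [[24,215,10],[0,0,-84],0.5],
    [[24,225,30],[0,0,-89],0.5],
    [[24,225,50],[0,0,-89],0.5],
    [[24,225,70],[0,0,-89],0.5],
    [[24,225,80],[0,0,-89],0.5],
    [[24,225,80],[0,0,-89],0.5]
  ]
}}

```text
time: 7.95
ee_pos: [0.596, -0.0915, 0.1526]
tcp_rot: [-180.0, -0.1, 168.6]
wrist_force: [0.4, -0.2, -0.2]
opening: 0.0429
grasp_force: 0.0
```

```bash
python3 - <<'E'
from h import *
st();print(to([.597,-.0915,.105],168.5))
E
```

```text
7.95 [-8.7 11.6  9.9 88.4  0.   2.7] [ 0.596  -0.0915  0.1526] [-1.800e+02 -1.000e-01  1.686e+02] [ 0.4 -0.2 -0.2] 0.0428689913555788 0.0
[array([-1.2,  0.2, 47.6]), array([-0. , -0.1,  0.1])]
```

Emit:
{"fn": "play_rows", "kwargs": {
  "increments": [
    [[-1,0,16],[0,0,0],0.5],
    [[-1,0,32],[0,0,0],0.5],
    [[-1,0,42],[0,0,0],0.5],
    [[-1,0,47],[0,0,0],0.5],
    [[-1,0,47],[0,0,0],0.6],
    [[-1,0,47],[0,0,0],0.7],
    [[-1,0,47],[0,0,0],0.8],
    [[-1,0,47],[0,0,0],0.9],
    [[-1,0,47],[0,0,0],1],
    [[-1,0,47],[0,0,0],1],
    [[-1,0,47],[0,0,0],1]
  ],
  "grip_force": 60
}}

```text
time: 9.05
ee_pos: [0.5976, -0.0918, 0.1071]
tcp_rot: [-180.0, 0.0, 168.6]
wrist_force: [-0.5, -0.9, 0.6]
opening: -0.0003
grasp_force: 0.0
```

```bash
python3 - <<'E'
from h import *
st();print(telemetry.get_obs()["torque"])
E
```

```text
9.05 [-8.7 11.7  5.  83.3 -0.   2.7] [ 0.5976 -0.0918  0.1071] [-180.     0.   168.6] [-0.5 -0.9  0.6] -0.000304990630542756 0.0
[ 0.00806065 -0.03357027 -0.01495678]
```

```bash
python3 - <<'E'
from h import *
snap("top","top3");snap("scene","scene3")
a=cv2.imread("pics/top3.png")[120:270,180:330]; b=cv2.imread("pics/scene3.png")[120:300,170:370]
cv2.imwrite("pics/c5.png",np.hstack([cv2.resize(a,(360,360)),cv2.resize(b,(400,360))]))
E
```

```text
(no output)
```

View pics/c5.png

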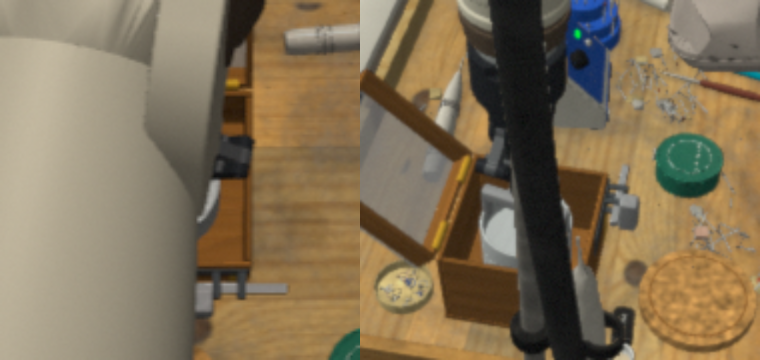

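```bash
python3 - <<'E'
from h import *
b=cv2.imread("pics/scene3.png")[150:280,200:300]
b=cv2.resize(b,(460,598),interpolation=cv2.INTER_CUBIC)
cv2.imwrite("pics/c6.png",b)
d=np.load("pics/scene3.npy")
for v in range(180,240,6):
    print(v,[(u,*(1000*w("scene",u,v,d[v,u])).astype(int)) for u in range(226,246,4)])
E
```

```text
180 [(226, np.int64(702), np.int64(-284), np.int64(0)), (230, np.int64(693), np.int64(-286), np.int64(0)), (234, np.int64(621), np.int64(-77), np.int64(216)), (238, np.int64(608), np.int64(-55), np.int64(240)), (242, np.int64(601), np.int64(-54), np.int64(242))]
186 [(226, np.int64(697), np.int64(-266), np.int64(0)), (230, np.int64(688), np.int64(-265), np.int64(2)), (234, np.int64(614), np.int64(-52), np.int64(228)), (238, np.int64(609), np.int64(-55), np.int64(226)), (242, np.int64(601), np.int64(-51), np.int64(231))]
192 [(226, np.int64(692), np.int64(-246), np.int64(2)), (230, np.int64(685), np.int64(-252), np.int64(-3)), (234, np.int64(675), np.int64(-250), np.int64(1)), (238, np.int64(607), np.int64(-48), np.int64(220)), (242, np.int64(601), np.int64(-49), np.int64(220))]
198 [(226, np.int64(688), np.int64(-230), np.int64(0)), (230, np.int64(654), np.int64(-151), np.int64(89)), (234, np.int64(612), np.int64(-41), np.int64(213)), (238, np.int64(606), np.int64(-42), np.int64(213)), (242, np.int64(602), np.int64(-49), np.int64(207))]
204 [(226, np.int64(658), np.int64(-135), np.in
[... 835 characters left out ...]
-143), np.int64(27)), (234, np.int64(633), np.int64(-94), np.int64(89)), (238, np.int64(630), np.int64(-110), np.int64(72)), (242, np.int64(616), np.int64(-87), np.int64(102))]
228 [(226, np.int64(657), np.int64(-117), np.int64(40)), (230, np.int64(639), np.int64(-85), np.int64(82)), (234, np.int64(634), np.int64(-93), np.int64(73)), (238, np.int64(630), np.int64(-105), np.int64(60)), (242, np.int64(622), np.int64(-107), np.int64(59))]
234 [(226, np.int64(658), np.int64(-114), np.int64(25)), (230, np.int64(636), np.int64(-72), np.int64(81)), (234, np.int64(634), np.int64(-91), np.int64(58)), (238, np.int64(626), np.int64(-91), np.int64(60)), (242, np.int64(619), np.int64(-91), np.int64(61))]
```

View pics/c6.png

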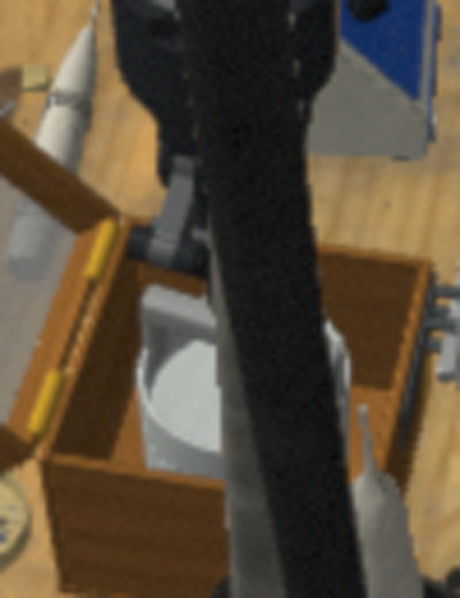

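Emit:
{"fn": "play_rows", "kwargs": {
  "increments": [
    [[0,0,0],[0,0,0],0.8],
    [[0,0,0],[0,0,0],0.5],
    [[0,0,0],[0,0,0],0.5],
    [[0,0,-20],[0,0,0],0.5],
    [[0,0,-50],[0,0,0],0.5],
    [[30,0,-70],[0,0,0],0.5],
    [[70,0,-70],[0,0,0],0.5],
    [[110,0,-70],[0,0,0],0.5],
    [[130,0,-70],[0,0,0],0.5],
    [[130,0,-70],[0,0,0],0.5]
  ]
}}

```text
time: 10.15
ee_pos: [0.4685, -0.0657, 0.1781]
tcp_rot: [180.0, 0.1, 168.6]
wrist_force: [0.6, 0.6, 0.1]
opening: 0.0426
grasp_force: 0.0
```

```bash
python3 - <<'E'
from h import *
st()
snap("scene","scene4");snap("top","top4")
b=cv2.imread("pics/scene4.png")[120:320,200:400]
t=cv2.imread("pics/top4.png")[120:320,180:330]
cv2.imwrite("pics/c7.png",np.hstack([cv2.resize(b,(500,500),interpolation=cv2.INTER_CUBIC),cv2.resize(t,(300,400)).__class__(0) if 0 else cv2.copyMakeBorder(cv2.resize(t,(300,400)),0,100,0,0,0)]))
def pr(n,X):
    c=calibration(n);return cv2.projectPoints(np.array(X,float).reshape(-1,3),np.array(c["rvec"],float),np.array(c["tvec"],float),K(c),None)[0].reshape(-1,2)
s=telemetry.get_obs();p=s["ee_pos"]
print([(q-[200,120])*2.5 for q in pr("scene",[p,p-[0,0,.019],p+[0,0,.054]])])
E
```

```text
10.15 [-8.  -6.3 -5.9 90.4  0.   3.4] [ 0.4685 -0.0657  0.1781] [1.800e+02 1.000e-01 1.686e+02] [0.6 0.6 0.1] 0.04261474543250412 0.0
[array([314.20210052, 234.27887459]), array([311.87997719, 253.48517405]), array([321.29388826, 175.62264508])]
```

View pics/c7.png

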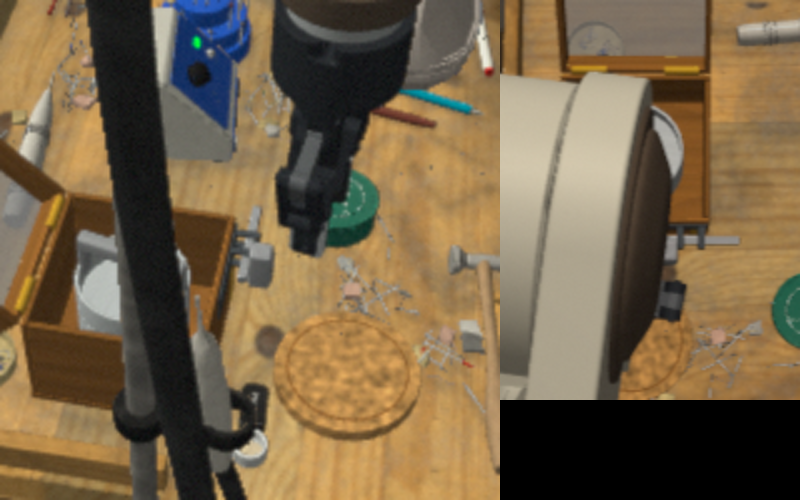

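```bash
python3 - <<'E'
from h import *
d=np.load("pics/scene4.npy")
for y in (150,170,185,200,215,230,240,246,250):
    print(y,[(x,*(1000*w("scene",200+x//2.5,120+y//2.5,d[int(120+y//2.5),int(200+x//2.5)])).astype(int).tolist()) for x in (280,290,300,310,320,335)])
E
```

```text
150 [(280, 513, -319, -1), (290, 489, -43, 271), (300, 483, -27, 288), (310, 477, -21, 296), (320, 472, -22, 295), (335, 464, -34, 285)]
170 [(280, 491, -6, 292), (290, 486, -8, 291), (300, 481, -7, 293), (310, 475, -8, 293), (320, 471, -42, 260), (335, 462, -43, 260)]
185 [(280, 490, -1, 286), (290, 485, 0, 288), (300, 480, 1, 290), (310, 474, 1, 291), (320, 469, -3, 287), (335, 461, -33, 258)]
200 [(280, 490, -5, 270), (290, 485, -7, 269), (300, 479, -1, 276), (310, 473, -1, 278), (320, 468, -6, 273), (335, 460, -84, 192)]
215 [(280, 490, -12, 250), (290, 484, -16, 246), (300, 478, -6, 258), (310, 473, -5, 260), (320, 467, -12, 254), (335, 458, -221, 28)]
230 [(280, 501, -222, 1), (290, 484, -39, 207), (300, 478, -13, 238), (310, 472, -9, 244), (320, 466, -17, 236), (335, 456, -214, 18)]
240 [(280, 500, -210, 1), (290, 484, -40, 198), (300, 477, -31, 209), (310, 471, -28, 213), (320, 466, -35, 207), (335, 455, -209, 11)]
246 [(280, 499, -205, 1), (290, 484, -39, 194), (300, 477, -32, 204), (310, 471, -30, 207), (320, 465, -35, 202), (335, 454, -211, 4)]
250 [(280, 499, -200, 0), (290, 490, -203, 0), (300, 477, -30, 201), (310, 471, -28, 205), (320, 465, -35, 197), (335, 454, -208, 0)]
```

Emit:
{"fn": "play_rows", "kwargs": {
  "increments": [
    [[-40,0,0],[0,0,0],0.5],
    [[-85,0,0],[0,0,0],0.5],
    [[-120,0,10],[0,0,0],0.5],
    [[-130,0,40],[0,0,0],0.5],
    [[-130,0,65],[0,0,0],0.5],
    [[-130,0,80],[0,0,0],0.5],
    [[-130,0,90],[0,0,0],0.5],
    [[-130,0,95],[0,0,0],0.5],
    [[-130,0,98],[0,0,0],0.5],
    [[-130,0,98],[0,0,0],0.5],
    [[-130,0,98],[0,0,0],0.5]
  ],
  "grip_force": 60
}}

```text
time: 11.35
ee_pos: [0.598, -0.0918, 0.0802]
tcp_rot: [180.0, 0.1, 168.6]
wrist_force: [0.0, -0.7, -0.4]
opening: 0.0428
grasp_force: 0.0
```

Emit:
{"fn": "play_rows", "kwargs": {
  "increments": [
    [[0,0,0],[0,0,0],0.6],
    [[0,0,0],[0,0,0],0.7],
    [[0,0,0],[0,0,0],0.75],
    [[0,0,0],[0,0,0],0.8],
    [[0,0,0],[0,0,0],0.85],
    [[0,0,0],[0,0,0],0.9],
    [[0,0,0],[0,0,0],1],
    [[0,0,0],[0,0,0],1],
    [[0,0,0],[0,0,0],1]
  ],
  "grip_force": 60
}}

```text
time: 12.25
ee_pos: [0.5976, -0.0914, 0.0793]
tcp_rot: [180.0, 0.0, 168.6]
wrist_force: [-2.1, 4.9, 4.9]
opening: 0.0105
grasp_force: 59.9
```

Emit:
{"fn": "play_rows", "kwargs": {
  "increments": [
    [[0,0,0],[0,0,-3],1],
    [[0,0,-0.5],[0,0,-6],1],
    [[0,0,-0.5],[0,0,-10],1],
    [[0,0,-1],[0,0,-14],1],
    [[0,0,-1],[0,0,-18],1],
    [[0,0,-1.5],[0,0,-22],1],
    [[0,0,-1.5],[0,0,-26],1],
    [[0,0,-2],[0,0,-30],1],
    [[0,0,-2],[0,0,-34],1],
    [[0,0,-2],[0,0,-38],1],
    [[0,0,-2],[0,0,-41],1],
    [[0,0,-2],[0,0,-43],1],
    [[0,0,-2],[0,0,-43],1]
  ],
  "grip_force": 80
}}

```text
time: 13.55
ee_pos: [0.5969, -0.0918, 0.0801]
tcp_rot: [179.9, -0.1, -148.4]
wrist_force: [-1.1, 3.4, -3.2]
opening: 0.0102
grasp_force: 80.6
```

Lift carefully, checking the force.

Emit:
{"fn": "play_rows", "kwargs": {
  "increments": [
    [[0,0,-3],[0,0,0],1],
    [[0,0,-7],[0,0,0],1],
    [[0,0,-12],[0,0,0],1],
    [[0,0,-18],[0,0,0],1],
    [[0,0,-18],[0,0,0],1]
  ]
}}

```text
time: 14.05
ee_pos: [0.5985, -0.0921, 0.1008]
tcp_rot: [-179.9, 0.1, -148.4]
wrist_force: [-0.2, 0.4, -1.4]
opening: 0.0104
grasp_force: 80.8
```

Emit:
{"fn": "play_rows", "kwargs": {
  "increments": [
    [[0,0,-15],[0,0,0],1],
    [[0,0,-30],[0,0,0],1],
    [[0,0,-45],[0,0,0],1],
    [[0,0,-60],[0,0,0],1],
    [[0,0,-70],[0,0,0],1],
    [[0,0,-70],[0,0,0],1],
    [[0,0,-70],[0,0,0],1],
    [[0,0,-70],[0,0,0],1]
  ]
}}

```text
time: 14.85
ee_pos: [0.5973, -0.0917, 0.1682]
tcp_rot: [180.0, -0.1, -148.4]
wrist_force: [0.3, 0.3, -1.9]
opening: 0.01
grasp_force: 80.8
```

```bash
python3 - <<'E'
from h import *
st();print(to([.435,-.085,.17]))
p,d=snap("scene","scene5")
b=p[100:340,170:410,::-1]; cv2.imwrite("pics/c8.png",cv2.resize(b,(600,600)))
E
```

```text
14.85 [ -8.7  11.8  11.9  90.1  -0.  -40.3] [ 0.5973 -0.0917  0.1682] [ 1.800e+02 -1.000e-01 -1.484e+02] [ 0.3  0.3 -1.9] 0.009962087150225214 80.82087278366089
[array([134.8,  90.7,  -1.6])]
```

View pics/c8.png

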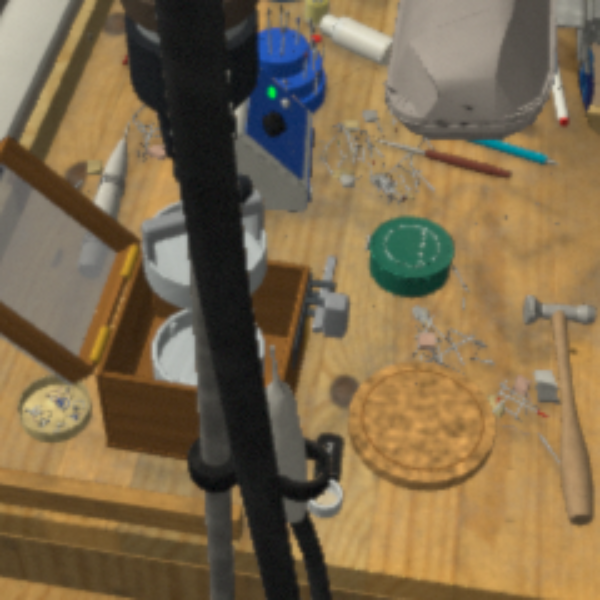

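Emit:
{"fn": "play_rows", "kwargs": {
  "increments": [
    [[7,5,0],[0,0,0],1],
    [[20,14,0],[0,0,0],1],
    [[36,24,0],[0,0,0],1],
    [[52,35,0],[0,0,0],1],
    [[68,46,0],[0,0,0],1],
    [[84,57,0],[0,0,0],1],
    [[100,67,0],[0,0,0],1],
    [[114,77,0],[0,0,0],1],
    [[125,84,0],[0,0,0],1],
    [[132,89,0],[0,0,0],1],
    [[136,92,0],[0,0,0],1],
    [[136,92,20],[0,0,0],1],
    [[136,92,40],[0,0,0],1],
    [[136,92,60],[0,0,0],1],
    [[136,92,80],[0,0,0],1],
    [[136,92,95],[0,0,0],1],
    [[136,92,105],[0,0,0],1],
    [[136,92,108],[0,0,0],1],
    [[136,92,108],[0,0,0],1]
  ]
}}

```text
time: 16.8
ee_pos: [0.4336, -0.0846, 0.0611]
tcp_rot: [180.0, -0.0, -148.4]
wrist_force: [-0.3, -0.2, -1.1]
opening: 0.0101
grasp_force: 80.7
```

```bash
python3 - <<'E'
from h import *
st();print(to([.4335,-.0845,.0495]))
E
```

```text
16.8 [-11.  -10.  -22.1  77.9  -0.  -42.6] [ 0.4336 -0.0846  0.0611] [ 180.    -0.  -148.4] [-0.3 -0.2 -1.1] 0.010068343322733484 80.68821430206299
[array([ 0.1,  0.2, 11.6])]
```

Emit:
{"fn": "play_rows", "kwargs": {
  "increments": [
    [[0,0,4],[0,0,0],1],
    [[0,0,7],[0,0,0],1],
    [[0,0,9],[0,0,0],1],
    [[0,0,10],[0,0,0],1],
    [[0,0,11],[0,0,0],1],
    [[0,0,11.5],[0,0,0],1],
    [[0,0,11.5],[0,0,0],1]
  ]
}}

```text
time: 17.5
ee_pos: [0.4336, -0.0846, 0.0496]
tcp_rot: [180.0, 0.0, -148.4]
wrist_force: [-0.5, -0.7, -1.9]
opening: 0.0101
grasp_force: 80.7
```

Emit:
{"fn": "play_rows", "kwargs": {
  "increments": [
    [[0,0,0.5],[0,0,0],1],
    [[0,0,1],[0,0,0],1],
    [[0,0,1.5],[0,0,0],1],
    [[0,0,2],[0,0,0],1],
    [[0,0,2],[0,0,0],1]
  ]
}}

```text
time: 18.0
ee_pos: [0.4336, -0.0846, 0.0483]
tcp_rot: [-180.0, 0.0, -148.4]
wrist_force: [-2.6, 1.5, 5.2]
opening: 0.0103
grasp_force: 81.7
```

Emit:
{"fn": "play_rows", "kwargs": {
  "increments": [
    [[0,0,0],[0,0,0],0.85],
    [[0,0,0],[0,0,0],0.8],
    [[0,0,0],[0,0,0],0.7],
    [[0,0,0],[0,0,0],0.6],
    [[0,0,0],[0,0,0],0.55],
    [[0,0,0],[0,0,0],0.55],
    [[0,0,-8],[0,0,0],0.55],
    [[0,0,-20],[0,0,0],0.55],
    [[0,0,-40],[0,0,0],0.55],
    [[0,0,-70],[0,0,0],0.55],
    [[0,0,-100],[0,0,0],0.55],
    [[0,0,-130],[0,0,0],0.55],
    [[0,0,-130],[0,0,0],0.55]
  ],
  "grip_force": 20
}}

```text
time: 19.3
ee_pos: [0.4352, -0.0849, 0.1827]
tcp_rot: [-179.7, 0.3, -148.4]
wrist_force: [-0.1, -0.1, 0.1]
opening: 0.0386
grasp_force: 0.0
```

```bash
python3 - <<'E'
from h import *
st()
p,d=snap("scene","scene6")
b=p[100:340,170:410,::-1]; cv2.imwrite("pics/c9.png",cv2.resize(b,(600,600)))
E
```

```text
19.3 [-11.  -10.6  -9.2  91.1   0.  -42.6] [ 0.4352 -0.0849  0.1827] [-179.7    0.3 -148.4] [-0.1 -0.1  0.1] 0.038598764504993006 0.0
```

View pics/c9.png

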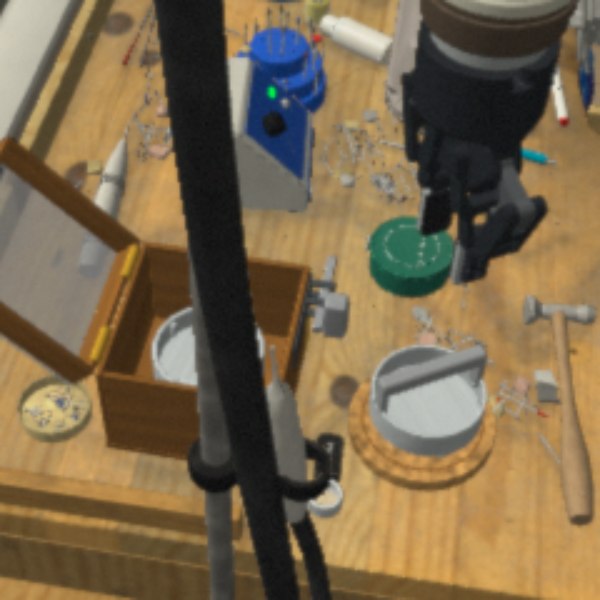

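The pot stands upright near the middle of the pad (about pixel 430, 400 in the crop). The cover is open, the bystanders haven't moved, and the gripper is clear.

```bash
python3 -c "
from h import *
print(workorder.job_done())"
```

```text
the job is handed in; nothing more can be done
None
```

The catch was slid and the cover sprang open, the top pot was twisted free and now stands upright near the middle of the cork pad, and the job is handed in (no verdict was returned). The first grasp missed because the fingertips sat about 30 mm higher than expected, so I corrected the height and regrasped.

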